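Quarter-turn a square feeder round a corner post and latch it in its bay

TASK

The square ceramic feeder stands with its low lip towards the far edge of the shelf: push it to the left against the steel corner post so that, bearing on the post, it swings a quarter turn round it and its lip leads. Then slide it on between the wooden rails, right up to the end stops, until the spring catch snaps out behind it, and give the feeder a gentle tug back the way it came to check that the catch really holds (some 5 N on the catch; more than 20 N would spoil it). Leave the feeder latched there; keep it flat on the shelf throughout and do not disturb the other things.

Things in the scene. Friction and masses are not known exactly. Their poses are not given: they have to be found in the camera images.
- feeder: Square white ceramic dish, 120 x 120 mm, about 0.6 kg. Three walls 45 mm high, 10 mm thick; the fourth is a lip 18 mm high. Well 100 x 100 mm, its floor 10 mm up. Origin: centre of the underside; +x points out through the lip, z up. Starts on the bay's -y side, free of the post, x within 0.2 rad of the bay's x; must end turned +90 deg, x along the bay's y.
- feeder_lip (a point): Middle of the outer foot of the feeder's low lip, 60 mm from its centre along its +x.
- bay: Wooden bay fixed to the shelf, rails and stops 14 mm high. Origin: on the shelf beside the post. x: across, away from the robot; y: along the rails, to the left, the feeder's way. Near rail: inner face x = 0, y = 50 to 325 mm. Far rail: inner face x = 126, y = 140 to 325 mm, flared at its start out to about x = 148, y = 95. End stops: faces at y = 315 mm, 28 mm wide, beside each rail.
- post: Corner post: fixed upright steel post, 16 mm across, 55 mm high, at the near side of the bay's mouth. Origin: its axis at the shelf, at x = -8, y = 0 mm in the bay's frame, so its side is in line with the near rail. A feeder pushed along +y meets it with the half of its leading face nearer the robot, and swings anticlockwise (from above) round it when pushed on behind its far half.
- bay_home (a point): Where the centre of the feeder belongs when home, on the shelf: x = 63, y = 255 mm in the bay's frame (3 mm to spare at each side).
- bay_end (a point): Where the feeder's lip (feeder_lip) belongs when home: x = 63, y = 315 mm in the bay's frame, between the end stops.
- catch (a joint): Spring catch: square-ended steel arm 60 mm long, 6 mm thick, 18 to 35 mm above the shelf, pivoted on the far rail at x = 129, y = 131 mm in the bay's frame, slanting forward into the passage. In rad: 0 when sprung out, about 0.15 to 0.35 while the side of a passing feeder pushes it aside (1 to 3 N at its tip). It snaps back to 0 behind the feeder when that is within about 3 mm of the end stops and square.
- catch_tip (a point): Centre of the free end of the catch arm, 26 mm above the shelf; sprung out it is at x = 113, y = 188 mm in the bay's frame, about 6 mm behind the rear face of a feeder that is fully home. It bears on the far side of that face, so a tug given near that side stays square.
- carrier: Small steel slide on the far rail that carries the catch and its pivot. Origin on the pivot, at rest at x = 132, y = 131 mm in the bay's frame. It is sprung: a pull on the catch draws it back along the bay's -y, 2 N per mm, to a stop at 5 mm; 5 N shows as 2.5 mm. The feeder's friction on the shelf (3 to 6 N) comes on top at the hand.
- jar: Glass jar with a steel screw lid, 90 mm wide, 140 mm high. Bystander, to be left alone. Origin: underside centre.
- tin: Aluminium tin, 80 mm wide, 100 mm high. Bystander, to be left alone. Origin: underside centre.
- bowls: Three nested red plastic bowls, 130 mm wide, 80 mm high. Bystander, to be left alone. Origin: underside centre.
- spoon: Steel tablespoon, 170 mm long, lying beside the near rail. Bystander, to be left alone. Origin: underside centre.
- brush: Hard silicone brush, 180 mm long, lying beyond the far rail. Bystander, to be left alone. Origin: underside centre.
- dish0: Round ceramic feeder, 100 mm wide, 45 mm high, on the wooden turntable. Bystander, to be left alone. Origin: underside centre.
- dish1: The other round ceramic feeder on the turntable, 100 mm wide. Bystander, to be left alone. Origin: underside centre.
Mind the look-alikes: they are no part of the job. Leave any blue or turquoise look-alike of the feeder alone.

How it is judged:
On the way, in this order (a step that is already met when the one before it is completed fails the run):
1. the feeder bears on the corner post in the middle of its swing (30 to 63 degrees turned) (contact force between feeder and post above 0.3 N and angle between the x axis of feeder and the x axis of bay, either way round between 0.52 and 1.1 rad).
2. the feeder is home between the rails, lip to the end stops, within 14 mm, and the catch has sprung out behind it (horizontal distance between feeder_lip and bay_end below 0.014 m and horizontal distance between feeder and bay_home below 0.014 m and value of joint catch below 0.12 rad), for 0.2 s.
3. the home feeder is tugged back against the catch with at least 2.5 N (all of step 2 and contact force between feeder and carrier above 2.5 N), for 0.05 s.
At the end, for the whole second after the job is handed in: The feeder stands flat and at rest on the shelf in the bay, its centre within 14 mm of bay_home and its lip within 14 mm of bay_end, with the catch sprung out (below 0.12 rad) behind it (all of step 2 and linear speed of feeder below 0.01 m/s and angle between feeder's own z axis and vertical below 0.05 rad and height (world z) of feeder below 0.004 m); the robot touches nothing.
It fails at once if the feeder is lifted more than 12 mm or tilted more than 0.2 rad (height (world z) of feeder above 0.012 m or angle between feeder's own z axis and vertical above 0.2 rad).
It fails at once if the feeder and the catch press on each other with more than 20 N (contact force between feeder and carrier above 20 N).
It fails at once if another thing on the shelf is moved more than 30 mm (distance of any of jar, tin, bowls, spoon, brush, dish0, dish1 from where it was at the start of the episode above 0.03 m).
It also fails if it takes over 72 s, if anything falls off the work surface, if the arm or the gripper's body presses on something with over 40 N, if the wrist force passes 120 N, or if a joint passes its speed limit or range.

ROBOT

A 6-joint arm with a two-finger parallel gripper is mounted at the origin on the work surface. World frame = base frame: x ahead of the robot, y to its left, z up, the work surface at z = 0. Lengths are in m, angles in rad, forces in N, time in s.
With the tool pointing down it reaches from about 0.35 to 0.975 m from the base axis. Payload 7.1 kg.
Tool frame: the origin (TCP) lies midway between the tips of the shut fingers; the grasp point (between the pads) lies 19 mm behind it; z points along the fingers, x is the direction in which the jaws open and shut, and the axes are right-handed (so a half turn about z gives the same grasp; the last joint's range is limited). The gripper opens to 88 mm and grips with 3 to 60 N. Pads are 20 mm wide; open, the fingers measure 115 mm over their backs; the gripper's body (75 mm by 178 mm) begins 61 mm behind the grasp point.
Start: joints at [-1.135, 0.423, 1.63, -0, 1.089, -0.019], TCP at [0.275, -0.561, 0.223] pointing down, gripper open.
Joint ranges: [-3, 3], [-0.9, 2.11], [0.09, 2.58], [-1.31, 4.45], [0.11, 2.69], [-2.54, 2.54]. Speed limits (rad/s): [2.39, 2.39, 3.01, 3.14, 3.14, 3.14].

INTERFACE

Orientations are given as a unit quaternion [w, x, y, z].
In Python, from station import move_pose, movel, movej, command_gripper, wait, inverse_kinematics, read_camera, camera_info, MotionError, job_done, get_time, get_joint_pos, get_qvel, get_effort, get_tcp_pos, get_ee_rot, get_ft_force, get_ft_torque, get_grip_width gives the robot as it stands. Calls block until the motion is done:
- move_pose(position, orientation): joint-space move of the TCP to a pose.
- movel(position, frame=None, v=0.15, until_force=None): straight line of the TCP; frame=None keeps the orientation; v is the mean speed in m/s. With until_force (N) it stops when the force on the tool has changed by that much, and returns True; else False.
- movej(angles): joint-space move.
- command_gripper(opening): opening from 0.0 (shut) to 1.0 (fully open); the grip force is fixed at half the most; returns when the fingers have stopped.
- wait(seconds).
- inverse_kinematics(position, orientation): joint angles nearest the present ones, or None.
- read_camera(name): name is "scene" or "side" or "wrist"; returns the picture (480x640x3 uint8, red, green, blue); there is no depth.
- camera_info(name): a dict with "intrinsics" (3x3 intrinsics, pixels), "T" (4x4, takes a point from camera to world coordinates); the wrist camera has in their place "tool_from_camera" (4x4, takes a point from camera to tool coordinates, whose origin is the TCP and whose axes are the tool frame's). Camera axes: x right, y up, looking along -z (the intrinsics and any distortion apply to the point x, -y, -z); pixel columns grow to the right and rows downward; lengths in m; the calibration is good to about 2 mm. A picture is of the moment at which its call begins: read the wrist's pose just before it. camera_info takes no time and is no camera call.
A pose or a line that the arm cannot do raises MotionError and nothing moves.
- job_done(): hands the job in, once; it reports no verdict.
Readings, each from a call of its own:
- get_time(): time.
- get_joint_pos(): joint angles.
- get_qvel(): joint speeds.
- get_effort(): joint torques, N m.
- get_tcp_pos(): TCP position.
- get_ee_rot(): TCP orientation.
- get_ft_force(): force on the tool from outside, world axes, zero at the start.
- get_ft_torque(): the same for the moment, N m.
- get_grip_width(): opening from 0.0 (shut) to 1.0 (fully open).
Only numpy, scipy, OpenCV 4.12 (cv2) and the standard library are available. Lean on these libraries where they do the work, as an engineer would, in place of code of your own. Each camera call takes 0.05 s, during which the arm holds its last target.

## Working session

There is one attempt and no reset: what is moved stays moved. The work goes in short steps, each a Python script; the robot and the scene stay as the last script left them, time stands still between calls to the robot, and variables do not carry over. Pictures are saved under pics/ and viewed, and the job is handed in when it is done.

```bash
ls; mkdir -p pics; python3 - <<'E'
from station import *
import cv2,numpy as np
print(get_time(),get_tcp_pos(),get_ee_rot(),get_grip_width())
for n in ["scene","side","wrist"]:
    im=read_camera(n); cv2.imwrite(f"pics/{n}0.png",im[:,:,::-1])
    np.set_printoptions(precision=4,suppress=True); print(n,camera_info(n))
E
```

```text
pics
0.0 [ 0.274321   -0.56096044  0.22191977] [-4.02931662e-04  8.48303124e-01 -5.29510374e-01 -6.41628658e-04] 0.9983595508056289
scene {'intrinsics': array([[438.132 ,   0.    , 318.55  ],
       [  0.    , 438.132 , 238.3868],
       [  0.    ,   0.    ,   1.    ]]), 'T': array([[-0.5183, -0.6693,  0.5323,  1.0162],
       [ 0.855 , -0.4177,  0.3074,  0.2917],
       [ 0.0166,  0.6145,  0.7888,  0.872 ],
       [ 0.    ,  0.    ,  0.    ,  1.    ]])}
side {'intrinsics': array([[605.7103,   0.    , 323.1139],
       [  0.    , 605.7103, 234.5106],
       [  0.    ,   0.    ,   1.    ]]), 'T': array([[-0.9303,  0.2365, -0.2805, -0.0394],
       [-0.3663, -0.6401,  0.6753,  1.1437],
       [-0.0198,  0.731 ,  0.6821,  1.2961],
       [ 0.    ,  0.    ,  0.    ,  1.    ]])}
wrist {'intrinsics': array([[349.009 ,   0.    , 317.7661],
       [  0.    , 349.009 , 236.7122],
       [  0.    ,   0.    ,   1.    ]]), 'tool_from_camera': array([[ 1.    , -0.0002,  0.0002,  0.0001],
       [-0.0001, -0.9542, -0.2991, -0.0828],
       [ 0.0002,  0.2991, -0.9542, -0.1628],
       [ 0.    ,  0.    ,  0.    ,  1.    ]])}
```

View pics/scene0.png

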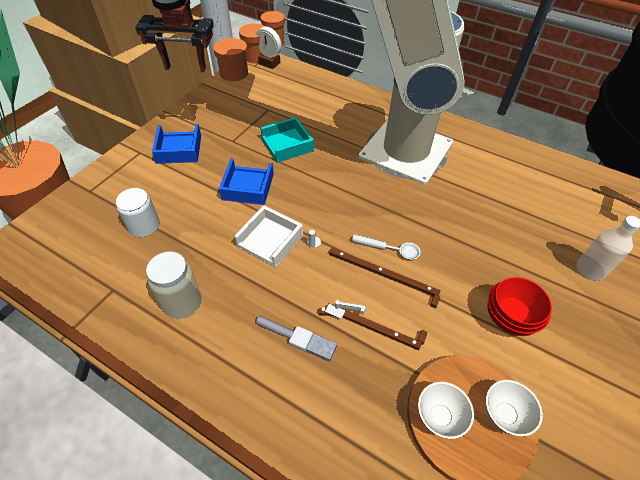

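View pics/side0.png

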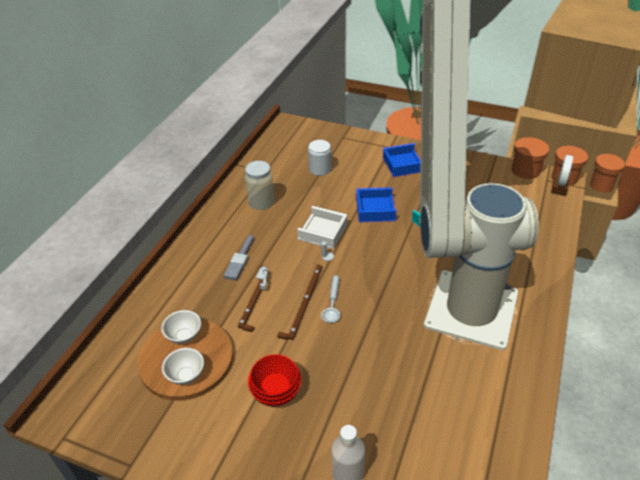

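View pics/wrist0.png

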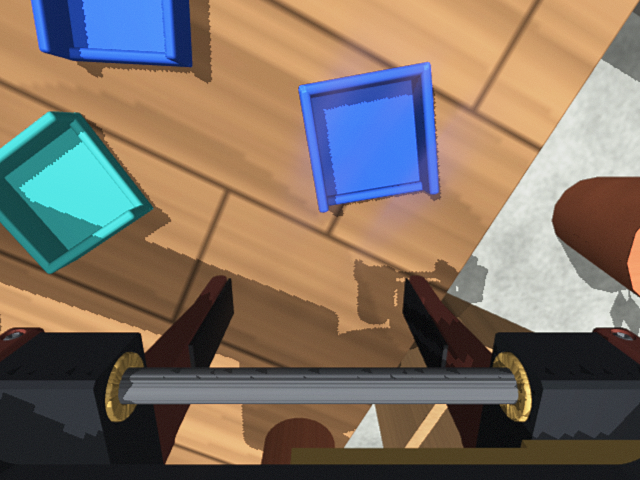

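The scene picture shows one white square dish at (269,236), beside the grey post at (313,240). The look-alikes are two blue dishes, at (177,145) and (247,182), and a turquoise one at (287,139). The white one fits the description; I'll confirm it in enlarged crops.

```bash
python3 - <<'E'
import cv2
im=cv2.imread("pics/scene0.png"); c=im[190:370,220:450]; cv2.imwrite("pics/scene0c.png",cv2.resize(c,None,fx=3.3,fy=3.3,interpolation=cv2.INTER_CUBIC))
im=cv2.imread("pics/side0.png"); c=im[195:345,220:360]; cv2.imwrite("pics/side0c.png",cv2.resize(c,None,fx=4,fy=4,interpolation=cv2.INTER_CUBIC))
E
```

```text
(no output)
```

View pics/scene0c.png

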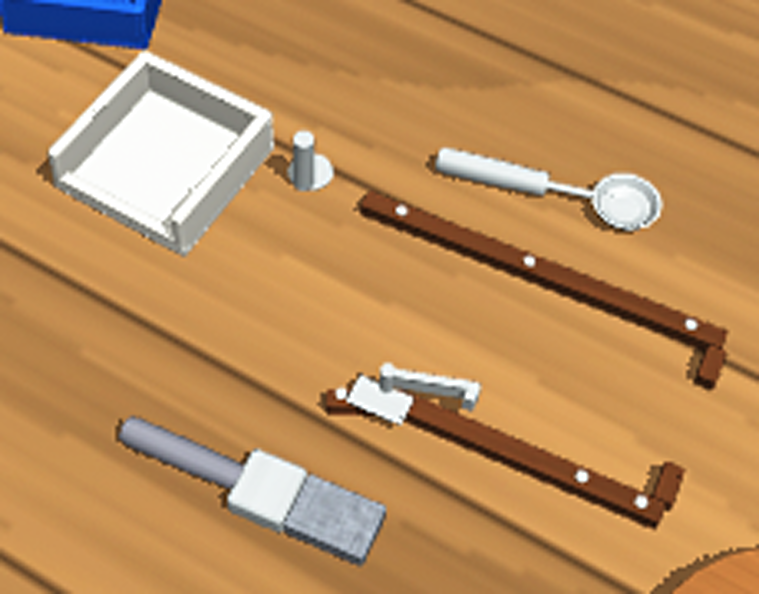

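View pics/side0c.png

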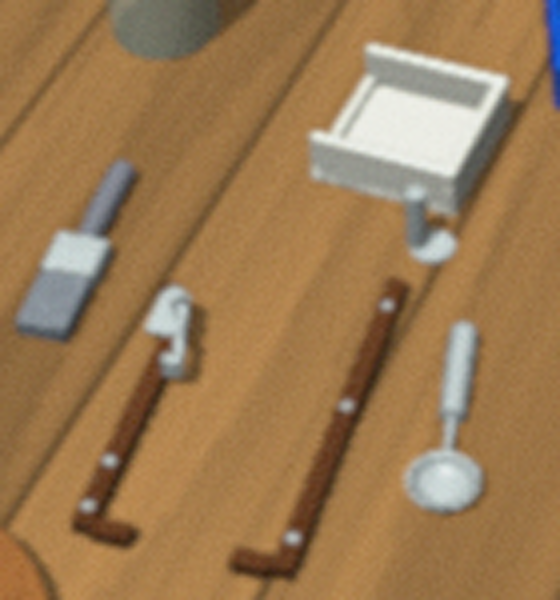

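The crops confirm it. The white dish's low lip is at its lower left in the scene view, facing the far edge. The post is at (312,240), the rails are dark brown, and the catch is on the far rail at about (350,307). Next I'll get a rough fix and then a closer look with the wrist camera.

```bash
cat > h.py <<'E'
from station import *
import cv2,numpy as np
from scipy.spatial.transform import Rotation as R
np.set_printoptions(precision=4,suppress=True)
def ray(K,T,uv):
    uv=np.atleast_2d(np.array(uv,float))
    d=np.c_[(uv[:,0]-K[0,2])/K[0,0],-(uv[:,1]-K[1,2])/K[1,1],-np.ones(len(uv))]
    return T[:3,3],d@T[:3,:3].T
def onplane(K,T,uv,z):
    o,d=ray(K,T,uv); return o+d*((z-o[2])/d[:,2])[:,None]
def proj(K,T,P):
    P=np.atleast_2d(P); c=(P-T[:3,3])@T[:3,:3]
    return np.c_[K[0,0]*c[:,0]/-c[:,2]+K[0,2],K[1,1]*(-c[:,1])/-c[:,2]+K[1,2]]
def cam(n):
    i=camera_info(n); return i["intrinsics"],i["T"]
def wristT(p,q):
    i=camera_info("wrist"); T=np.eye(4); T[:3,:3]=R.from_quat(np.roll(q,-1)).as_matrix(); T[:3,3]=p
    return i["intrinsics"],T@i["tool_from_camera"]
def snapw(name):
    p,q=get_tcp_pos(),get_ee_rot(); im=read_camera("wrist"); cv2.imwrite(f"pics/{name}.png",im[:,:,::-1])
    np.savez(f"pics/{name}.npz",p=p,q=q); return im
def snap(n,name):
    im=read_camera(n); cv2.imwrite(f"pics/{name}.png",im[:,:,::-1]); return im
def loadw(name):
    d=np.load(f"pics/{name}.npz"); return wristT(d["p"],d["q"])
def tri(rays):
    A=np.zeros((3,3));b=np.zeros(3)
    for o,d in rays:
        d=d[0]/np.linalg.norm(d); M=np.eye(3)-np.outer(d,d);A+=M;b+=M@o
    return np.linalg.solve(A,b)
def down(yaw): # tool z down, tool x (jaw axis) at angle yaw in world
    m=np.array([[np.cos(yaw),np.sin(yaw),0],[np.sin(yaw),-np.cos(yaw),0],[0,0,-1]])
    return np.roll(R.from_matrix(m).as_quat(),1)
E
python3 - <<'E'
from h import *
s=cam("scene");d=cam("side")
f=lambda u,v:(220+u/3.3,190+v/3.3); g=lambda u,v:(220+u/4,195+v/4)
print("post",tri([ray(*s,f(303,137)),ray(*d,g(415,190))]))
print("dish corners top z45",onplane(*s,[f(148,55),f(270,115),f(55,150)],.045))
print("dish lip", onplane(*s,[f(55,185),f(182,252)],0))
print("near stop tip",onplane(*s,[f(705,350)],.014),onplane(*d,[g(237,560)],.014))
print("far stop tip",onplane(*s,[f(672,465)],.014),onplane(*d,[g(130,530)],.014))
print("near rail start",onplane(*s,[f(362,205)],.014),onplane(*d,[g(390,285)],.014))
print("cath tip",tri([ray(*s,f(470,385)),ray(*d,g(172,355))]))
print("yaw now",down(0),get_ee_rot())
E
```

```text
post [ 0.456  -0.0512  0.0565]
dish corners top z45 [[ 0.443  -0.1985  0.045 ]
 [ 0.4438 -0.0871  0.045 ]
 [ 0.5543 -0.2016  0.045 ]]
dish lip [[ 0.5558 -0.2079  0.    ]
 [ 0.5556 -0.0923  0.    ]]
near stop tip [[0.4407 0.2642 0.014 ]] [[0.454  0.2762 0.014 ]]
far stop tip [[0.5327 0.2785 0.014 ]] [[0.5314 0.2786 0.014 ]]
near rail start [[0.4589 0.0022 0.014 ]] [[0.4532 0.0072 0.014 ]]
cath tip [0.5625 0.1439 0.0369]
yaw now [0. 1. 0. 0.] [-0.0003  0.8483 -0.5295 -0.0005]
```

```bash
python3 - <<'E'
from h import *
move_pose([0.49,0.0,0.36],down(np.pi/2)); print(get_time(),get_tcp_pos(),get_joint_pos())
snapw("w1")
K,T=loadw("w1")
print(proj(K,T,[[.456,-.051,.055],[.5,-.147,.045],[.447,.27,.014],[.532,.278,.014]]))
s=cam("scene"); print("jar",onplane(*s,[(181,312)],0),"tin",onplane(*s,[(144,233)],0))
E
```

```text
2.3583 [ 0.49   -0.0005  0.3598] [-0.0253  0.0773  1.7643 -0.0001  1.3004 -1.5948]
[[279.4486 165.9313]
 [211.9802 197.5023]
 [507.6371 156.265 ]
 [503.8537 214.3747]]
jar [[ 0.7663 -0.1997  0.    ]] tin [[ 0.6464 -0.4312 -0.    ]]
```

View pics/w1.png

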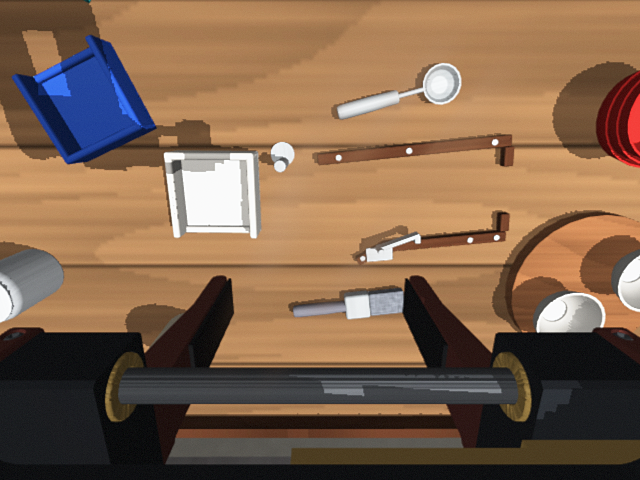

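The wrist view shows the dish at (212,195) with its lip on the lower edge, the post at (281,160), the near rail from (315,158) to (510,140), and the far rail with the catch from (360,258) to (505,235). I'll extract the edges next.

```bash
python3 - <<'E'
from h import *
K,T=loadw("w1")
im=cv2.imread("pics/w1.png"); hsv=cv2.cvtColor(im,cv2.COLOR_BGR2HSV)
m=((hsv[...,2]<135)&(hsv[...,1]>110)&((hsv[...,0]<14)|(hsv[...,0]>170))).astype(np.uint8)
m[280:]=0; m[:, :300]=0; m[:,520:]=0; m[:125]=0
n,l,st,ce=cv2.connectedComponentsWithStats(m)
for i in range(1,n):
    if st[i,4]>60: print(i,st[i],ce[i])
big=cv2.resize(im[125:275,150:530],None,fx=2.1,fy=2.1,interpolation=cv2.INTER_CUBIC)
mb=cv2.resize(m[125:275,150:530]*255,None,fx=2.1,fy=2.1)
cv2.imwrite("pics/w1c.png",big); cv2.imwrite("pics/w1m.png",mb)
# near rail lower edge (inner top edge) per column
for lo,hi,up in ((325,490,False),(430,495,True)):
    pts=[]
    for c in range(lo,hi,4):
        rows=np.where(m[:200,c])[0] if not up else 200+np.where(m[200:,c])[0]
        if len(rows)>3: pts.append((c, (rows.max()+.5) if not up else rows.min()-.5))
    P=onplane(K,T,pts,.014)[:,:2]
    for _ in range(3):
        mu=P.mean(0); d=np.linalg.svd(P-mu)[2][0]; d=d*np.sign(d[1]); r=(P-mu)@[-d[1],d[0]]; P=P[abs(r)<max(2*r.std(),5e-4)]
    print("line",mu,d,"ang",np.degrees(np.arctan2(-d[0],d[1])),r.std(),len(P))
E
```

```text
1 [ 316  134  201   33 1912] [423.5894 150.    ]
40 [ 393  212  116   39 1294] [461.7628 236.1283]
75 [354 251  12  16  74] [359.5    258.2973]
77 [499 252  21  28 240] [512.0292 268.8917]
129 [409 275  17   5  66] [416.2879 277.3636]
line [0.447  0.1225] [-0.0968  0.9953] ang 5.557602979109276 0.00042443867151542407 36
line [0.5606 0.2158] [-0.1094  0.994 ] ang 6.283540487287887 0.000881191388075584 16
```

View pics/w1c.png

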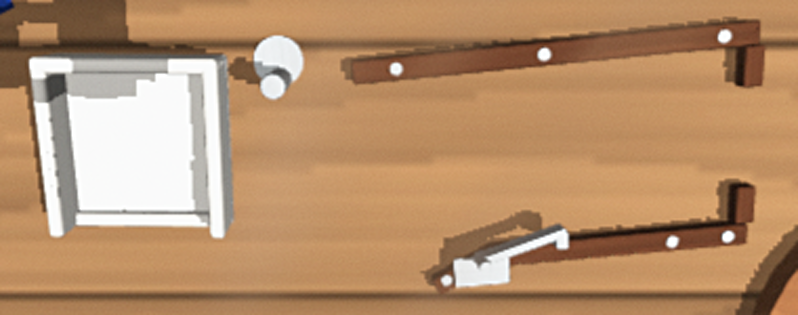

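View pics/w1m.png

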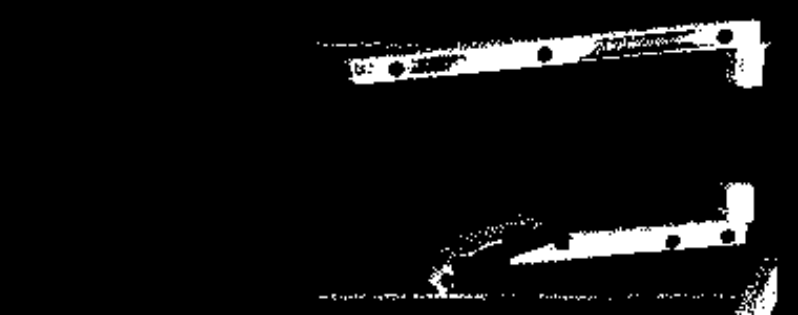

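```bash
python3 - <<'E'
from h import *
K,T=loadw("w1")
f=lambda u,v:(150+u/2.1,125+v/2.1)
a=np.radians(5.7); ex=np.array([np.cos(a),np.sin(a)]); ey=np.array([-ex[1],ex[0]])
post=onplane(K,T,f(273.5,86.5),.055)[0,:2]; s=cam("scene")
print("post wrist",post,"scene",onplane(*s,(220+303/3.3,190+137/3.3),.055))
print("post tri",tri([ray(K,T,f(273.5,86.5)),ray(*s,(220+303/3.3,190+137/3.3))]))
L=np.array([.447,.1225]); print("post to rail line offset (want -8)",(post-L)@ex)
for n,p,z in (("railstart",f(356,83),.014),("nearstop foot tip",f(738,85),.0),("nearstop top far tip",f(762,85),.014),("farstop foot tip",f(727,186),0),("farstop top tip far",f(753,186),.014),("catch tip",f(562,240),.03),("farrail foot",f(650,228),0)):
    q=onplane(K,T,p,z)[0,:2]; print(n,q,"bay rel post", (q-post)@ex-.008,(q-post)@ey)
# dish
im=cv2.imread("pics/w1.png"); hsv=cv2.cvtColor(im,cv2.COLOR_BGR2HSV)
c=onplane(K,T,[f(31,58),f(222,57),f(56,236),f(228,236)],.045)[:,:2]; print(c)
print("len",np.linalg.norm(c[1]-c[0]),np.linalg.norm(c[2]-c[0]),np.linalg.norm(c[3]-c[1]),np.linalg.norm(c[3]-c[2]))
E
```

```text
post wrist [ 0.4563 -0.05  ] scene [[ 0.4555 -0.0511  0.055 ]]
post tri [ 0.4563 -0.0502  0.0564]
post to rail line offset (want -8) -0.007837357083455548
railstart [0.4583 0.0021] bay rel post -0.0009050439433733667 0.05161625220315712
nearstop foot tip [0.4613 0.2704] bay rel post 0.02879379521426905 0.31830607901586516
nearstop top far tip [0.4599 0.2796] bay rel post 0.028303256742609285 0.32755061097620336
farstop foot tip [0.5341 0.2737] bay rel post 0.10154996367705055 0.3143263516980434
farstop top tip far [0.5308 0.2849] bay rel post 0.09932255879076529 0.32578130866275407
catch tip [0.5659 0.1474] bay rel post 0.12060902930062892 0.1855474933736322
farrail foot [0.5662 0.2212] bay rel post 0.12822396980859224 0.2589028017630738
[[ 0.4394 -0.2044]
 [ 0.4389 -0.0831]
 [ 0.5578 -0.203 ]
 [ 0.558  -0.0854]]
len 0.12132911255432967 0.11848236589332492 0.11910491105086518 0.11750339334584899
```

```bash
python3 - <<'E'
import cv2
im=cv2.imread("pics/w1.png")
cv2.imwrite("pics/w1d.png",cv2.resize(im[140:250,155:305],None,fx=5,fy=5,interpolation=cv2.INTER_NEAREST))
E
```

```text
(no output)
```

View pics/w1d.png

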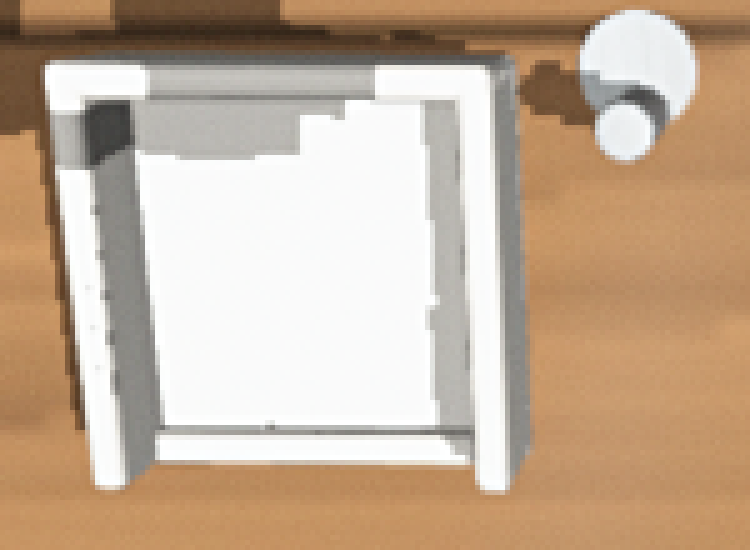

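Measurements agree to about 2 mm. The bay is turned +5.7° and the post is at (0.456,-0.050). The feeder centre is at (0.4985,-0.144), with yaw about 0. I'll grip the 10 mm rear wall, the one nearest the robot, so that one grasp can push, swing, slide and tug.

```bash
cat >> h.py <<'E'
A=np.radians(5.7); EX=np.array([np.cos(A),np.sin(A)]); EY=np.array([-EX[1],EX[0]])
POST=np.array([.4563,-.0502]); O=POST+.008*EX
def rep(t=""):
    F=get_ft_force(); print(t,"t%.2f"%get_time(),"tcp",get_tcp_pos(),"F",np.array(F),"grip %.3f"%get_grip_width())
E
python3 - <<'E'
from h import *
command_gripper(0.42)
g=[.4435,-.168]
move_pose([*g,.12],down(0)); rep()
movel([*g,.015],v=.1); rep("down")
command_gripper(0.0); rep("grip")
snap("scene","s2");snap("side","d2")
E
python3 - <<'E'
import cv2
im=cv2.imread("pics/s2.png"); cv2.imwrite("pics/s2c.png",cv2.resize(im[150:300,180:360],None,fx=4,fy=4))
E
```

```text
t4.47 tcp [ 0.4443 -0.1681  0.1206] F [0.8439 0.4883 0.6623] grip 0.421
down t5.67 tcp [ 0.4439 -0.1682  0.0155] F [ 0.4917  0.6067 -0.3543] grip 0.418
grip t6.20 tcp [ 0.4437 -0.1681  0.0152] F [ 0.4308 -0.422   3.3588] grip 0.111
```

View pics/s2c.png

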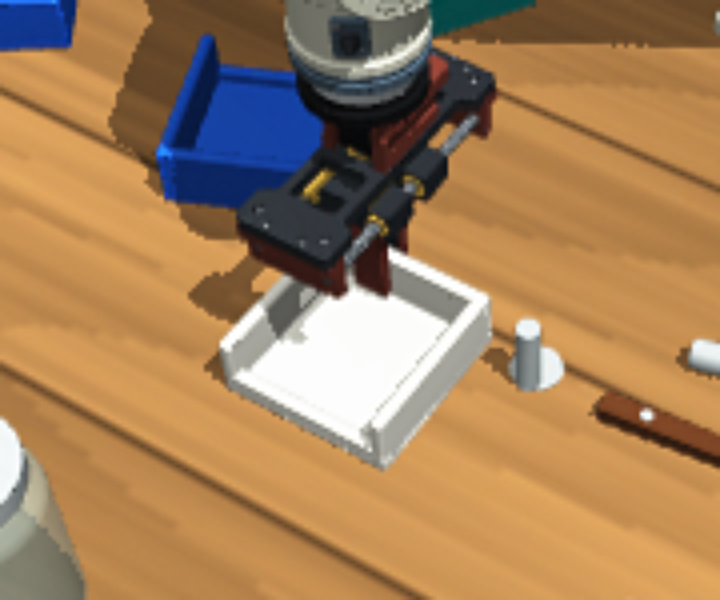

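The rear wall is held (grip 0.111, about 10 mm) and the dish lies flat. Next I'll push left to the post.

```bash
python3 - <<'E'
from h import *
p=get_tcp_pos()
for dy in (.008,.016):
    movel([p[0],p[1]+dy,.015],v=.04); rep("slide")
print(movel([p[0],p[1]+.040,.015],v=.03,until_force=7)); rep("hit?")
snap("scene","s3"); snap("side","d3")
E
python3 - <<'E'
import cv2,numpy as np
a=cv2.imread("pics/s3.png")[180:300,200:340]; b=cv2.imread("pics/d3.png")[190:280,270:375]
cv2.imwrite("pics/s3c.png",np.hstack([cv2.resize(a,(400,343)),cv2.resize(b,(400,343))]))
E
```

```text
slide t6.65 tcp [ 0.4442 -0.16    0.0152] F [0.3145 0.5043 5.5177] grip 0.112
slide t7.00 tcp [ 0.4442 -0.152   0.0152] F [1.0132 0.0579 5.6687] grip 0.112
True
hit? t7.53 tcp [ 0.4445 -0.1393  0.0152] F [ 1.03   -1.9331  2.4547] grip 0.116
```

View pics/s3c.png

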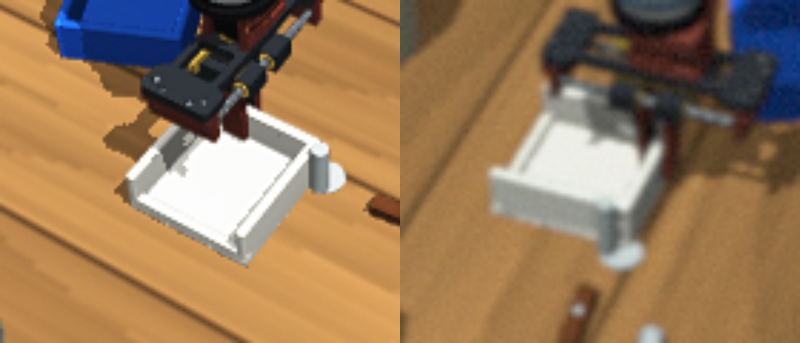

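Both pictures show the dish's near half touching the post. Now I'll swing it round the post in small arc steps, trimming the press from the wrist force.

```bash
cat > swing.py <<'E'
from h import *
import sys
a0,a1,st,b=map(float,sys.argv[1:5])
h0=np.array([-.0118,-.0891])
for d in np.arange(a0,a1+.01,st):
    ph=np.radians(d); c,s=np.cos(ph),np.sin(ph); Rm=np.array([[c,-s],[s,c]])
    t=POST+Rm@(h0+[0,b])
    movel([*t,.015],down(ph),v=.06)
    F=np.array(get_ft_force()); f=Rm.T@F[:2]
    print("phi %.0f bias %.4f t%.2f Ffeeder %.1f %.1f Fz %.1f grip %.3f"%(d,b,get_time(),*f,F[2],get_grip_width()))
    if np.linalg.norm(F)>35: print("STOP");break
    if f[1]>-4: b+=.0007
    elif f[1]<-9: b-=.0007
E
python3 swing.py 6 48 6 0.0007
python3 - <<'E'
from h import *
a=snap("scene","s4")[180:300,200:340]; b=snap("side","d4")[190:280,270:375]
cv2.imwrite("pics/s4c.png",np.hstack([cv2.resize(a,(400,343)),cv2.resize(b,(400,343))])[:,:,::-1])
E
```

```text
phi 6 bias 0.0007 t7.92 Ffeeder 1.7 -3.7 Fz 4.0 grip 0.113
phi 12 bias 0.0014 t8.22 Ffeeder 0.3 -9.3 Fz 2.5 grip 0.114
phi 18 bias 0.0007 t8.53 Ffeeder 1.0 -4.0 Fz 4.1 grip 0.110
phi 24 bias 0.0007 t8.84 Ffeeder 0.9 -4.9 Fz 5.1 grip 0.111
phi 30 bias 0.0007 t9.15 Ffeeder 0.6 -4.7 Fz 5.2 grip 0.110
phi 36 bias 0.0007 t9.46 Ffeeder 0.8 -4.4 Fz 6.8 grip 0.112
phi 42 bias 0.0007 t9.77 Ffeeder 0.2 -3.2 Fz 5.6 grip 0.113
phi 48 bias 0.0014 t10.07 Ffeeder -1.6 -6.2 Fz 4.9 grip 0.111
```

View pics/s4c.png

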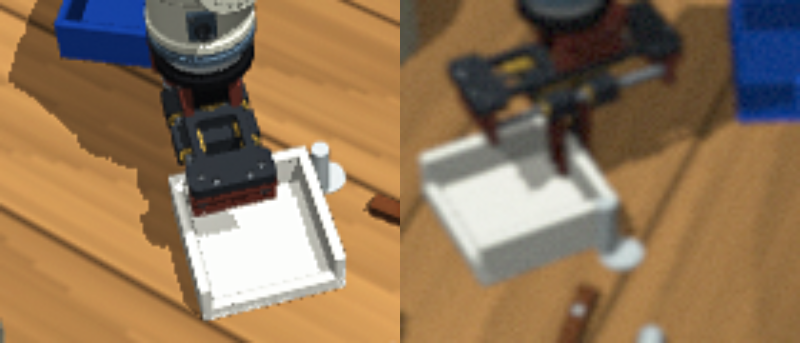

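Mid-swing the dish has turned about 42° in the bay frame, touching the post with a steady 4–6 N press. I'll finish the swing, easing off the post at the end.

```bash
python3 swing.py 54 66 6 0.0014; python3 swing.py 72 72 6 0.0; python3 swing.py 78 78 6 -0.001;python3 swing.py 84 84 6 -0.0018; python3 swing.py 90 90 6 -0.0024; python3 swing.py 95.7 95.7 6 -0.003
python3 - <<'E'
from h import *
a=snap("scene","s5")[180:330,200:410]; b=snap("side","d5")[190:320,220:375]
cv2.imwrite("pics/s5c.png",np.hstack([cv2.resize(a,(400,300)),cv2.resize(b,(400,335))[:300]])[:,:,::-1])
snapw("w5")
E
```

```text
phi 54 bias 0.0014 t10.47 Ffeeder -1.5 -6.1 Fz 4.0 grip 0.114
phi 60 bias 0.0014 t10.78 Ffeeder -1.0 -5.4 Fz 4.2 grip 0.113
phi 66 bias 0.0014 t11.09 Ffeeder -0.5 -4.6 Fz 4.7 grip 0.111
phi 72 bias 0.0000 t11.40 Ffeeder 0.4 -2.3 Fz 7.8 grip 0.114
phi 78 bias -0.0010 t11.71 Ffeeder 0.4 -2.7 Fz 7.7 grip 0.113
phi 84 bias -0.0018 t12.02 Ffeeder 0.6 -1.5 Fz 8.1 grip 0.112
phi 90 bias -0.0024 t12.32 Ffeeder 1.2 -2.5 Fz 7.4 grip 0.110
phi 96 bias -0.0030 t12.63 Ffeeder 1.3 -2.0 Fz 7.4 grip 0.113
```

View pics/s5c.png

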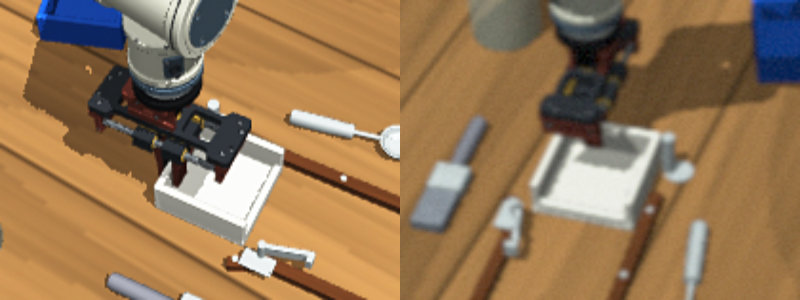

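View pics/w5.png

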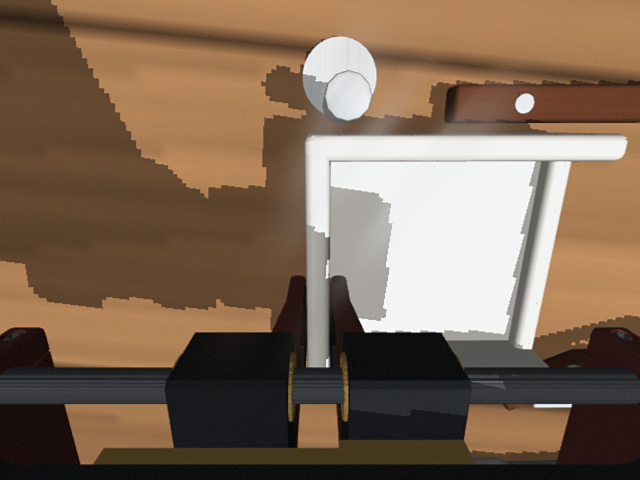

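The wrist view shows the dish's near wall edge at row 137, parallel to the rail's inner edge at row 122. I'll compute the side gap.

```bash
python3 - <<'E'
from h import *
K,T=loadw("w5")
b=lambda uv,z:[(lambda q:((q-O)@EX*1e3,(q-O)@EY*1e3))(q[:2]) for q in onplane(K,T,uv,z)]
print("rail",b([(470,122),(635,122)],.014)); print("dish near wall (outer top)",b([(320,137),(615,137)],.045))
print("rear face top", b([(307,150),(307,340)],.045)); print("post",b([(349,96)],.055))
print("hand",(np.array(get_tcp_pos())[:2]-O)@EX,(np.array(get_tcp_pos())[:2]-O)@EY)
E
```

```text
rail [(np.float64(-0.29182930911642296), np.float64(57.26714737623093)), (np.float64(0.1577638964427291), np.float64(130.98589509368787))]
dish near wall (outer top) [(np.float64(4.988104406390811), np.float64(-9.949192629881765)), (np.float64(5.6501099897069444), np.float64(98.229644615243))]
rear face top [(np.float64(9.59119927292476), np.float64(-14.785119259958524)), (np.float64(90.8346187104947), np.float64(-16.02799236716068))]
post [(np.float64(-8.129772139210218), np.float64(-0.44925438702761217))]
hand 0.08368303007855808 -0.011342096602313417
```

The dish is square to the rails (within about 0.4°), roughly 2 mm off centre and clear of the post. I'll shift it −1.5 mm and slide in, watching the side force.

```bash
cat > slide.py <<'E'
from h import *
AR=np.radians(5.45); ex=np.array([np.cos(AR),np.sin(AR)]); ey=np.array([-ex[1],ex[0]])
def bp(): 
    q=np.array(get_tcp_pos())[:2]-O; return np.array([q@ex,q@ey])
def go(x,y,v=.06,uf=None):
    t=O+x*ex+y*ey; r=movel([*t,.015],v=v,until_force=uf); F=np.array(get_ft_force())
    print("hand bay",bp(),"t%.2f"%get_time(),"Fx %.1f Fy %.1f Fz %.1f"%(F[:2]@ex,F[:2]@ey,F[2]),"grip %.3f"%get_grip_width(),r); return r,F[:2]@ex,F[:2]@ey
E
python3 - <<'E'
from slide import *
p=bp(); x=p[0]; y=p[1]; print(p)
x-=.0015
for dy in (.04,.08,.12,.15,.175):
    r,fx,fy=go(x,y+dy,.07,uf=15)
    if r: print("blocked");break
    if fx>4: x+=.0007
    if fx<-4: x-=.0007
snap("side","d6"); snapw("w6"); snap("scene","s6")
E
```

```text
[ 0.0837 -0.011 ]
hand bay [0.0814 0.0293] t13.51 Fx 1.7 Fy 0.3 Fz 8.8 grip 0.111 False
hand bay [0.0807 0.069 ] t14.23 Fx -2.0 Fy -1.8 Fz 10.2 grip 0.115 False
hand bay [0.0807 0.1089] t14.96 Fx -1.2 Fy -1.8 Fz 11.4 grip 0.110 False
hand bay [0.0806 0.139 ] t15.53 Fx -2.5 Fy -1.7 Fz 11.2 grip 0.115 False
hand bay [0.0806 0.1639] t16.04 Fx -1.7 Fy -0.2 Fz 11.2 grip 0.116 False
```

View pics/w6.png

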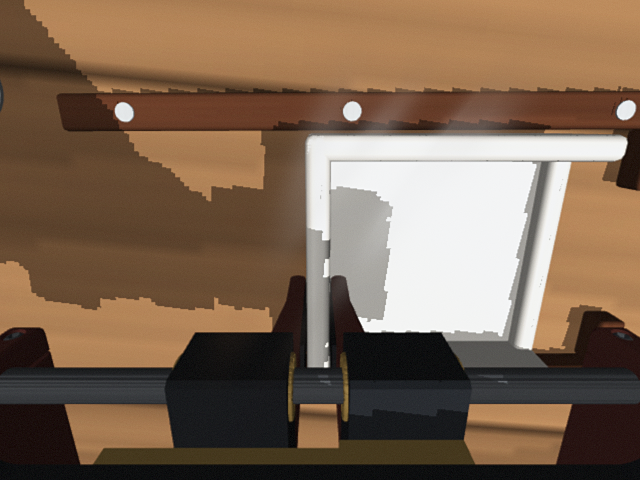

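View pics/s6.png

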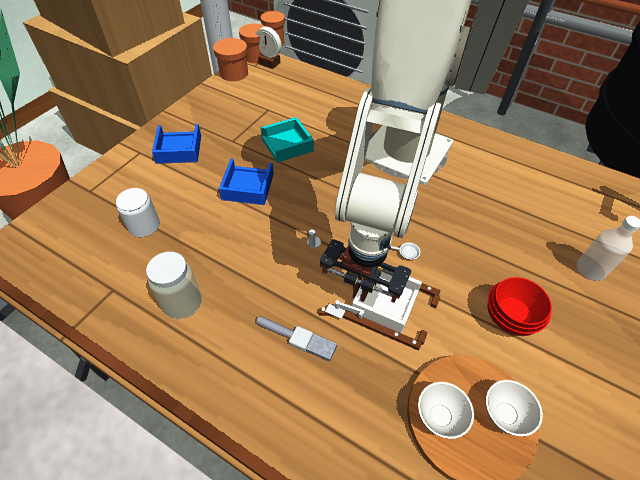

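The dish runs cleanly between the rails with side forces under 3 N. Now the last 35 mm to the end stops.

```bash
python3 - <<'E'
from slide import *
x,y=bp()
go(x,y+.02,.05,uf=15)
go(x,y+.048,.025,uf=12)
wait(.2); go(*bp(),.02) if False else None
rep()
snap("side","d7"); snapw("w7"); snap("scene","s7")
a=cv2.imread("pics/s7.png")[250:370,290:450]; b=cv2.imread("pics/d7.png")[250:345,215:345]
cv2.imwrite("pics/s7c.png",np.hstack([cv2.resize(a,(400,300)),cv2.resize(b,(400,292))[:300] if 0 else cv2.resize(b,(400,300))]))
E
```

```text
hand bay [0.0793 0.1834] t16.74 Fx -0.7 Fy -3.2 Fz 10.8 grip 0.115 False
hand bay [0.0796 0.1992] t17.47 Fx -0.1 Fy -2.9 Fz 3.5 grip 0.110 True
 t17.67 tcp [0.5246 0.1564 0.0152] F [-2.6266 -3.2781  4.0651] grip 0.118
```

View pics/s7c.png

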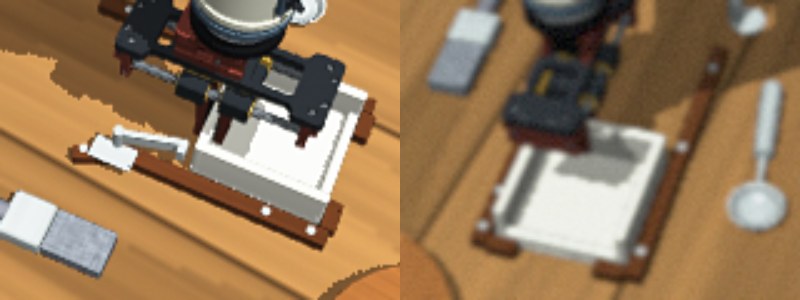

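View pics/w7.png

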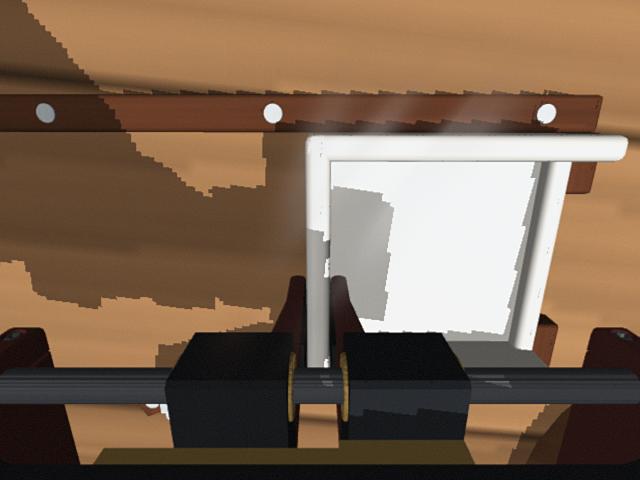

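```bash
python3 - <<'E'
import cv2,numpy as np
r=lambda n:cv2.resize(cv2.imread(f"pics/{n}.png")[280:340,310:390],(400,300),interpolation=cv2.INTER_NEAREST)
cv2.imwrite("pics/cmp7.png",np.vstack([np.hstack([r("scene0"),r("s7")]),np.hstack([r("s6"),r("s7")])]))
E
```

```text
(no output)
```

View pics/cmp7.png

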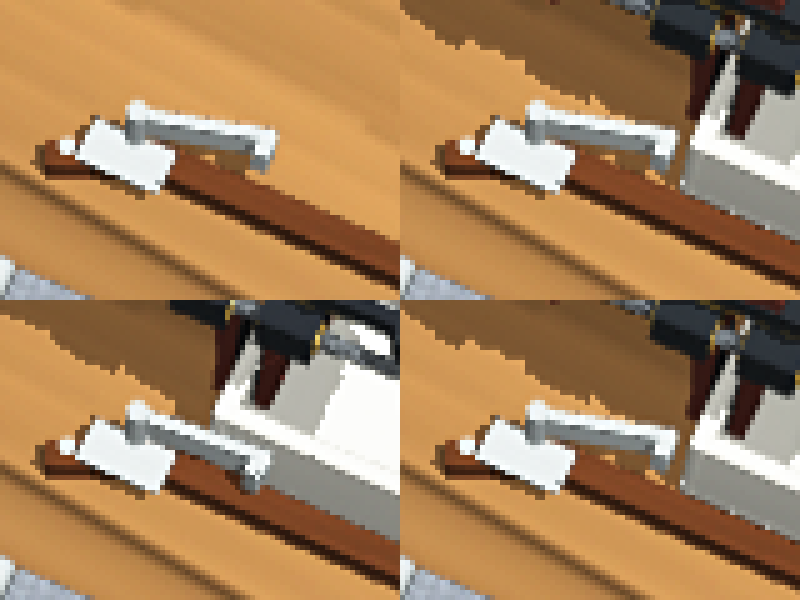

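The catch arm in s7 matches its sprung-out position in the starting picture, and in s6 it was pushed aside. Now the gentle tug, in 0.5 mm steps with force and carrier checks.

```bash
python3 - <<'E'
from slide import *
x=bp()[0]; y0=.1992
for d in (.003,.005):
    go(x,y0-d,.02,uf=15)
for k in range(1,9):
    r,fx,fy=go(x,y0-.005-.0005*k,.01,uf=12)
    if fy>5.5 or r: break
wait(.1); rep()
snap("scene","s8"); snap("side","d8")
r=lambda n:cv2.resize(cv2.imread(f"pics/{n}.png")[280:340,310:390],(400,300),interpolation=cv2.INTER_NEAREST)
cv2.imwrite("pics/cmp8.png",np.hstack([r("s7"),r("s8")]))
E
```

```text
hand bay [0.0801 0.1968] t18.17 Fx -0.4 Fy 4.9 Fz 4.5 grip 0.111 False
hand bay [0.0803 0.1946] t18.42 Fx -0.6 Fy 5.0 Fz 5.0 grip 0.115 False
hand bay [0.0803 0.1941] t18.67 Fx 0.3 Fy 5.1 Fz 4.9 grip 0.111 False
hand bay [0.0803 0.1936] t18.92 Fx -0.4 Fy 5.9 Fz 5.3 grip 0.116 False
 t19.02 tcp [0.5258 0.151  0.0152] F [-0.8121  3.7005  4.3802] grip 0.116
```

View pics/cmp8.png

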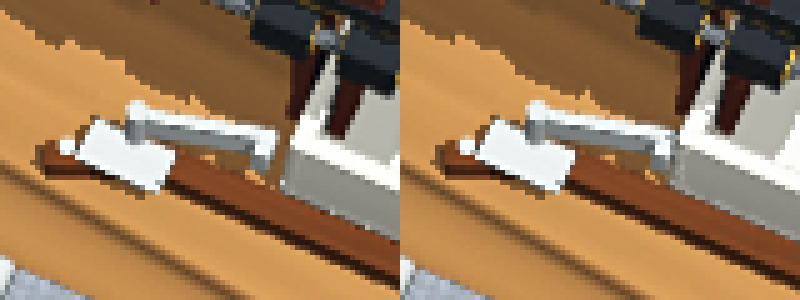

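So far the 5 N is sliding friction: the dish has just reached the catch tip and the carrier hasn't moved. I'll go on in small steps to about 10 N at the hand, which is about 5 N on the catch.

```bash
python3 - <<'E'
from slide import *
x,y=bp()
for k in range(1,12):
    r,fx,fy=go(x,y-.0005*k,.01,uf=12)
    if fy>9.5 or r: break
wait(.15); rep()
snap("scene","s9"); snap("side","d9")
r=lambda n:cv2.resize(cv2.imread(f"pics/{n}.png")[280:340,310:390],(400,300),interpolation=cv2.INTER_NEAREST)
cv2.imwrite("pics/cmp9.png",np.hstack([r("s7"),r("s9")]))
a=cv2.imread("pics/scene0.png")[295:325,315:350].astype(float)
for n in ("s7","s8","s9"):
    b=cv2.imread(f"pics/{n}.png")[295:325,315:350].astype(float); print(n,cv2.phaseCorrelate(a.mean(2),b.mean(2)),abs(a-b).mean())
E
```

```text
hand bay [0.0803 0.1936] t19.37 Fx -1.9 Fy 7.0 Fz 6.6 grip 0.115 False
hand bay [0.0803 0.1932] t19.62 Fx -1.3 Fy 6.8 Fz 5.8 grip 0.111 False
hand bay [0.0804 0.1928] t19.87 Fx -1.2 Fy 7.2 Fz 6.7 grip 0.115 False
hand bay [0.0804 0.1924] t20.12 Fx -0.6 Fy 6.5 Fz 6.1 grip 0.112 False
hand bay [0.0804 0.192 ] t20.37 Fx -1.1 Fy 7.6 Fz 6.7 grip 0.113 False
hand bay [0.0804 0.1915] t20.62 Fx -0.4 Fy 8.8 Fz 4.8 grip 0.112 False
hand bay [0.0804 0.1911] t20.87 Fx -1.8 Fy 9.5 Fz 5.7 grip 0.110 False
 t21.02 tcp [0.5261 0.1485 0.0152] F [-2.4858  8.8796  6.3002] grip 0.112
s7 ((-0.01662566579603464, 0.04364136663168949), 0.9906090714318884) 4.373968253968254
s8 ((-0.13949350615088463, 0.04588916198506787), 1.0657707875188143) 4.585396825396826
s9 ((-0.6623659185154018, -0.16736680191029585), 1.042622928819273) 11.217777777777778
```

View pics/cmp9.png

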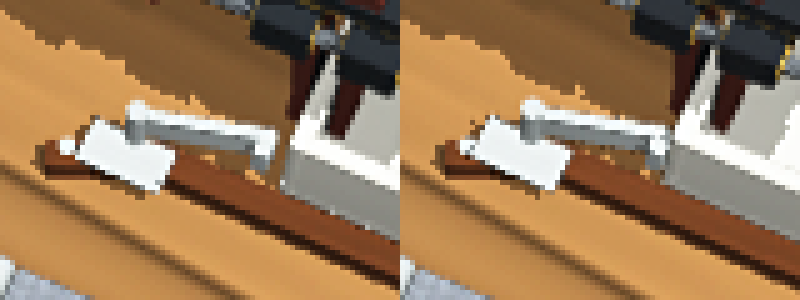

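The carrier has drawn back by about 0.9 px, roughly 2 mm or 4 N. One more 0.5 mm brings it near 5 N; then I'll ease the dish back to the stops, release, and withdraw upward.

```bash
python3 - <<'E'
from slide import *
x,y=bp()
go(x,y-.0006,.01,uf=10); wait(.25); rep("tug")
snap("scene","s10")
a=cv2.imread("pics/s7.png")[300:320,322:347].astype(float).mean(2)
b=cv2.imread("pics/s10.png")[300:320,322:347].astype(float).mean(2); print(cv2.phaseCorrelate(a,b))
go(x,.1975,.02,uf=12); rep("back")
command_gripper(0.4); rep("open")
p=get_tcp_pos(); movel([p[0],p[1],.16],v=.1); rep("up")
snapw("w11"); snap("scene","s11"); snap("side","d11")
r=lambda n:cv2.resize(cv2.imread(f"pics/{n}.png")[270:360,310:450],(400,257),interpolation=cv2.INTER_NEAREST)
cv2.imwrite("pics/cmp11.png",np.hstack([r("s10"),r("s11")]))
E
```

```text
hand bay [0.0804 0.1912] t21.37 Fx -1.1 Fy 6.2 Fz 6.5 grip 0.111 False
tug t21.62 tcp [0.5262 0.1485 0.0152] F [-2.0647  6.5045  5.8116] grip 0.108
((-0.35765029372532986, -0.07482496527338611), 1.0969164104023381)
hand bay [0.0804 0.1936] t21.94 Fx -0.2 Fy 1.1 Fz 3.4 grip 0.109 True
back t21.94 tcp [0.5259 0.151  0.0152] F [-0.3017  1.0304  3.4252] grip 0.109
open t22.53 tcp [0.5257 0.1509 0.0151] F [ 0.1503  0.3334 -0.1302] grip 0.398
up t24.13 tcp [0.5253 0.1508 0.1594] F [ 0.6867  0.4949 -0.7358] grip 0.400
```

View pics/cmp11.png

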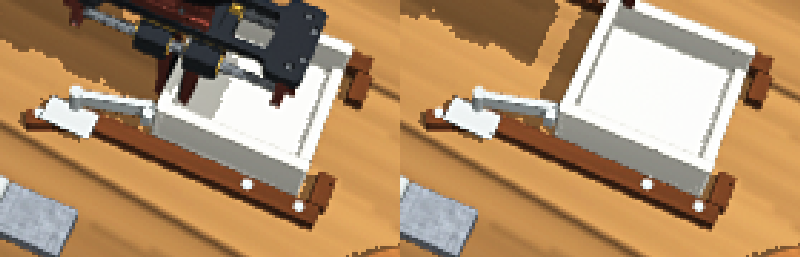

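View pics/w11.png

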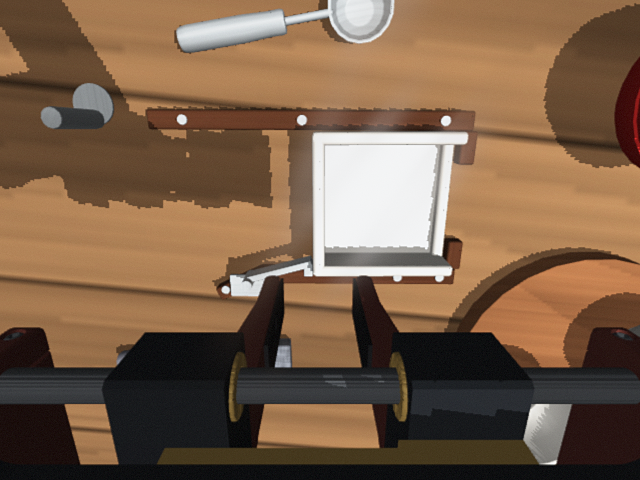

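View pics/s11.png

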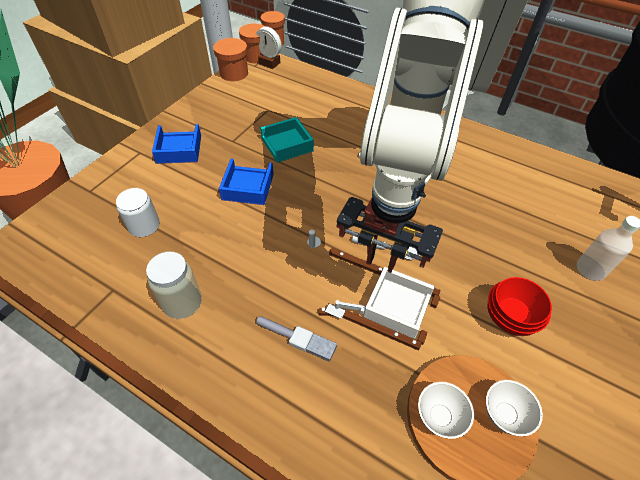

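```bash
python3 - <<'E'
from h import *
s=cam("scene")
q=proj(*s,[[*(O+.132*EX+.131*EY),.02],[*(O+.132*EX+.126*EY),.02]]); print("5mm = ",q[1]-q[0],q[0])
# template: plate + arm region from scene0, subpixel match
ref=cv2.imread("pics/scene0.png"); tpl=ref[303:318,325:347]
for n in ("s6","s7","s8","s9","s10","s11"):
    im=cv2.imread(f"pics/{n}.png")[297:324,317:355]
    f=8; up=lambda a:cv2.resize(a,None,fx=f,fy=f,interpolation=cv2.INTER_CUBIC)
    r=cv2.matchTemplate(up(im),up(tpl),cv2.TM_SQDIFF); m=cv2.minMaxLoc(r)
    print(n,(m[2][0]/f-8,m[2][1]/f-6))
K,T=loadw("w11")
b=lambda uv,z:[((q[:2]-O)@EX*1e3,(q[:2]-O)@EY*1e3) for q in onplane(K,T,uv,z)]
print("rear corners top",b([(314,133),(314,275)],.045),"far side", b([(451,275)],.045),"catch tip",b([(311,264)],.035), "near top",b([(330,132),(460,132)],.045),"stop far foot",b([(447,262)],0.014))
E
```

```text
5mm =  [-2.0734 -0.8826] [337.4482 306.9402]
s6 (0.0, 0.125)
s7 (0.0, 0.0)
s8 (0.0, 0.0)
s9 (-0.875, -0.375)
s10 (-0.875, -0.375)
s11 (0.0, 0.0)
rear corners top [(np.float64(2.4747263137882456), np.float64(189.93973718169246)), (np.float64(119.76228884498605), np.float64(189.78371324344073))] far side [(np.float64(119.40761101842345), np.float64(307.69474925234107))] catch tip [(np.float64(113.59480690543297), np.float64(187.01210438740702))] near top [(np.float64(1.7220652426599772), np.float64(202.11264579893404)), (np.float64(1.532969261272301), np.float64(300.9079148202052))] stop far foot [(np.float64(119.59365306290309), np.float64(315.14559976257567))]
```

During the tug the carrier was drawn back 0.95 px, or 2.1 mm, so about 4.2 N on the catch for over 0.3 s. It has since returned to rest. The dish stands about 6 mm short of the stops, leaning on the catch. That is already within tolerance, but I'll nudge it back up to the stops.

```bash
python3 - <<'E'
from slide import *
x,y=bp(); p=get_tcp_pos()
movel([p[0],p[1],.02],v=.12)
t=O+x*ex+(y+.024)*ey
print(movel([*t,.02],v=.025,until_force=9)); print(bp()); rep("push")
t=O+x*ex+(bp()[1]-.012)*ey; movel([*t,.02],v=.05)
movel([*t,.2],v=.12); rep("up")
snapw("w12"); snap("scene","s12"); snap("side","d12")
a=cv2.imread("pics/s12.png")[270:360,310:450]; b=cv2.imread("pics/w12.png")[90:290,190:490]
cv2.imwrite("pics/c12.png",np.hstack([cv2.resize(a,(400,257)),cv2.resize(b,(400,257))]))
a=cv2.imread("pics/scene0.png").astype(int);b=cv2.imread("pics/s12.png").astype(int)
E
```

```text
True
[0.0796 0.2115]
push t26.32 tcp [0.5234 0.1687 0.0199] F [-0.0938 -1.6182  1.6325] grip 0.400
up t28.35 tcp [0.5244 0.1566 0.1993] F [0.3317 0.1704 0.4317] grip 0.402
```

View pics/c12.png

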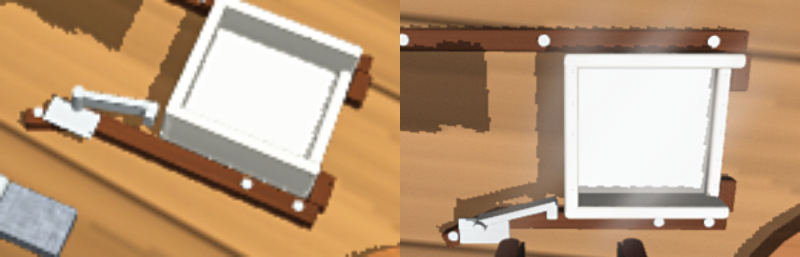

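View pics/d12.png

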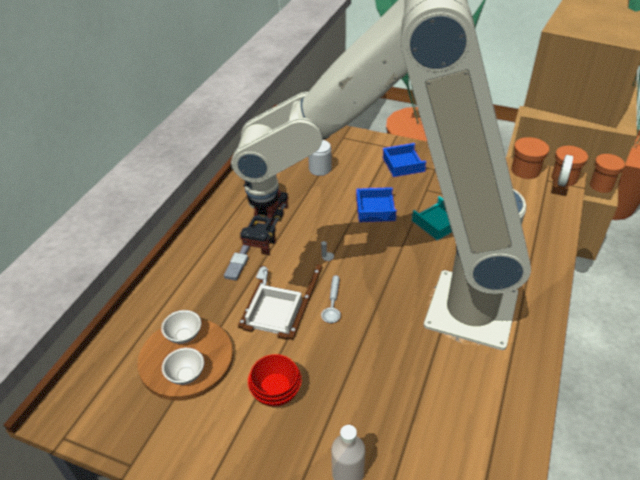

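The feeder is home against the stops and the catch is sprung out just behind its rear face. The other things are where they were and the arm is clear, so I'll hand the job in.

```bash
python3 - <<'E'
from h import *
job_done(); rep("done")
E
```

```text
the job is handed in; nothing more can be done
the job is handed in; nothing more can be done
```

The job is handed in, with the feeder latched at the end stops. No verdict comes back, so this is what my own checks showed.

- **Swing:** I gripped the feeder's rear wall and pushed it left to the post. It swung a quarter turn round the post with a steady 3–6 N press through the 30 to 63° part. That figure comes from the wrist force and the pictures; I could not read the force on the post directly.
- **Slide:** I slid it in between the rails to the stops with side forces under 3 N. The catch snapped out to the same position in the picture as at the start.
- **Tug:** the hand felt about 9.5 N, of which about 5 N was sliding friction. In the pictures the carrier drew back about 2.1 mm, so about 4.2 N on the catch, held for more than 0.3 s. That is slightly under the suggested 5 N but above the 2.5 N required. One further small step back did not move the hand or the carrier any further.
- **Release:** my first move back towards the stops ended early, on the change in friction force, and left the feeder about 6 mm short and leaning on the catch. After letting go, I nudged it up to the stops.

In the last pictures the feeder is flat and square at the stops, the catch is out behind it, and the arm is clear. The other things look unmoved by eye. The robot's clock read about 28 s.

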